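# Tip a battery pack under the hood of its charger

### The arm

A 7-joint arm with a two-finger parallel gripper is mounted at the origin on a cart in front of the work surface, level with it; the furniture and walls round the work are solid. World frame = base frame: x ahead of the robot, y to its left, z up, the work surface at z = 0. Lengths are in m, angles in rad, forces in N, time in s.
With the tool pointing down it reaches from about 0.4 to 0.9 m from the base axis. Payload 5.5 kg.
Tool frame: the origin (TCP) lies midway between the tips of the shut fingers; the grasp point (between the pads) lies r.grip_depth behind it (r.grip_depth is the distance from the TCP to the grasp point, in m); z points along the fingers, y is the direction in which the jaws open and shut (so a half turn about z gives the same grasp; the last joint's range is limited). The gripper opens to 85 mm and grips with 20 to 120 N. Pads are 22 mm wide; open, the fingers measure 114 mm over their backs; the gripper's body (76 mm by 85 mm) begins 54 mm behind the grasp point. The pads swing forward as they close: fully open they stand 13 mm farther back than shut.
Start: joints at [1.554, 0.501, -0.427, 1.55, 0.221, 1.138, -0.21], TCP at [0.18, -0.625, 0.231] pointing down, gripper open.
Joint ranges: [-2.88, 2.88], [-0.31, 2.03], [-1.54, 1.56], [0.2, 2.42], [-1.41, 4.55], [0.19, 2.02], [-2.57, 2.57]. Speed limits (rad/s): [2.57, 2.57, 3.14, 3.14, 3.14, 3.14, 3.14].

### API

Orientations are given as [roll, pitch, yaw] about the fixed x, y, z axes, in that order (R = Rz(yaw) Ry(pitch) Rx(roll)).
In Python, from rig import get_obs, grab_frame, camera_info, r gives the robot as it stands.
- The arm moves only by the tool move_arm, never from a script. Its argument "motion" is a list of rows, each a list of 7 numbers: the closure in counts, from 0 (fully open) to 255 (shut), then the shift along the world's x, y, z in units of 40 mm (1.0 is 40 mm), then the turn, a rotation vector about the world's x, y, z in rad. A call has 1 to 12 rows; each row is the pose to reach, as a shift and turn from the pose commanded when the call began; what a row does not reach only later rows make up. A row lasts 1/12 s, in which the tool goes at most 41.7 mm and 7.16 degrees, less where a joint would pass 70% of its speed; a pose out of reach is approached as far as the arm can. A call with a gripper value outside its range is refused whole. The fingers move at their own pace and stop on an object; "squeeze" is the grip in N (left out, the last holds). Time passes only in rows, so rows that repeat a pose let the fingers close. It gives the time, the measured TCP pose, the force and the opening at its end, in the units of the state.
- get_obs(): the state, without advancing time (a new reading comes with each control period).
- grab_frame(name): name is "scene" or "top" or "wrist"; returns the picture (400x640x3 uint8, red, green, blue); there is no depth.
- camera_info(name): a dict with "intrinsics" (3x3 intrinsics, pixels), "dist" ([k1, k2, p1, p2, k3] as OpenCV has them; the pictures are not rectified), "T" (4x4, takes a point from camera to world coordinates). Camera axes: x right, y up, looking along -z (the intrinsics and any distortion apply to the point x, -y, -z); pixel columns grow to the right and rows downward; lengths in m; the calibration is good to about 2 mm. A picture is of the moment at which its call begins: read the wrist's pose just before it. camera_info takes no time and is no camera call; for the wrist camera it gives the pose at the moment of the call.
- r.close_job(): hands the job in, once; it reports no verdict.
The state is a dict: "t": time; "q": joint angles; "qvel": joint speeds; "tau": joint torques, N m; "position": TCP position; "tool_rot": TCP orientation; "force": force on the tool from outside, world axes, zero at the start; "torque": the same for the moment, N m; "grip_width": finger opening in m.
Only numpy, scipy, OpenCV 4.12 (cv2) and the standard library are available. Lean on these libraries where they do the work, as an engineer would, in place of code of your own. Each camera call takes 0.05 s, during which the arm holds its last target.

### The job

Put the loose battery pack on its charger: tip it, tail up, and slide the end with the brass contacts in under the hood, push it against the sprung contacts there, then lower the tail behind the rear lip so that the pack lies flat on the charger's floor, held between the sprung contacts and the lip. Do not force it, let go of it, and leave the other things on the desk where they are.

Things in the scene. Friction and masses are not known exactly. Their poses are not given: they have to be found in the camera images.
- charger: white charger fixed to the desk, 122 x 70 x 49 mm. Origin on the desk below the bay; x points level from the open rear (lip) to the hood, the way the pack goes in. Base plate x -60 to 62, its top is the floor, z = 12. Flared guides and cheeks stand at the sides only from x = 10 on: between lip and guides the bay's sides are open. Lip and contacts: see charger_floor, hood_edge
- hood_edge (a point): lower front edge of the hood's roof, at charger x = 20, z = 44 (32 mm above the floor). Hood: to x = 61, 42 mm wide inside, cheeks 6, roof 5 mm thick, back wall at x = 52. In it a black sprung contact block, 28 mm wide, 4 to 14 mm above the floor; face at x = 33 (+-5, see charger_floor); goes in 9.5 mm to a hard stop; 3 N at first, plus 0.6 N/mm
- pack_center (a point): centre of the loose pack, a rigid black block 80 (x) x 40 (y) x 24 mm, 0.1 to 0.2 kg, lying flat on the desk. x points to the nose, the end with 3 brass strips; an orange band is near the tail. Grip it across the 40 mm, about 12 mm tailward of the centre, fingertips about 15 mm below its top, to stay clear of floor and hood
- pack_nose (a point): middle of the nose end face, 40 mm from pack_center; same axes. A level pack has 8 mm of play under the hood, cannot pass over the 10 mm lip: tip it nose down by 8 to 14 degrees. Tilted, it bears on the top edge of the contact block, so keep pushing forward (1 to 2 mm) as the tail comes down. Let go early, the spring can wedge the tail a few mm up against the lip: press it down with about 8 N
- charger_floor (a point): mean seat of the pack's underside, charger x = -2, z = 12; axes as charger. Grey rear lip: 36 wide, 6 thick, 10 mm high above the floor, inner face at charger x = -42. Lip and contacts are on one carriage clamped up to 5 mm fore or aft of these values, not measured: find it by feel. Lip to free contacts 75 mm; they must be pushed in 6.5 to 9 mm to get the tail down, 5 mm when seated
- eraser: bystander: grey and white eraser, 20 x 44 x 12 mm, origin at its underside
- stapler: bystander: black desk stapler, 144 x 39 x 54 mm, origin at its underside
- mug: bystander: white mug with a handle, 92 x 127 x 95 mm, origin at its underside
- usb_stick: bystander: black and grey memory stick, 17 x 38 x 9 mm, origin at its underside
Not all that is in view belongs to the job. Of the things that look like the part that bears pack_center, the middle-sized one is meant.

How it is judged:
On the way:
1. the pack's nose is under the hood while its tail is still tipped up (x of pack_nose in the frame of charger above 0.022 m and z of pack_nose in the frame of charger between 0.012 and 0.036 m and angle between pack_center's own z axis and vertical above 0.08 rad), for 0.1 s.
At the end, for the whole second after the job is handed in: The pack lies flat (within 0.05 rad) on the charger's floor (centre 9 to 14.5 mm above it), which it can only do between lip and sprung contacts; nose with the brass strips under the hood, within 8 mm of its mean seat lengthwise (the carriage varies by 5 mm) and 4 mm sideways, released and at rest (x of pack_center in the frame of charger_floor between -0.008 and 0.008 m and y of pack_center in the frame of charger_floor between -0.004 and 0.004 m and z of pack_center in the frame of charger_floor between 0.009 and 0.0145 m and x of pack_nose in the frame of charger_floor above 0.03 m and angle between pack_center's own z axis and vertical below 0.05 rad and linear speed of pack below 0.02 m/s); the robot touches nothing.
It fails at once if the pack is forced: more than 60 N between the pack and the charger (its lip and contacts included) (contact force between pack and charger above 60 N).
It fails at once if a bystander (eraser, stapler, mug or memory stick) is moved by more than 20 mm (distance of any of eraser, stapler, mug, usb_stick from where it was at the start of the episode above 0.02 m).
It also fails if it takes over 48 s, if anything falls off the work surface, if the arm or the gripper's body presses on something with over 40 N, if the wrist force passes 120 N, or if a joint passes its speed limit or range.

## Working session

There is one attempt and no reset: what is moved stays moved. The work goes in short steps, Python scripts to look and compute and a tool call to move; the robot and the scene stay as the last step left them, time stands still between calls to the robot, and variables do not carry over. Pictures are saved under pics/ and viewed, and the job is handed in when it is done.

Besides the shell and the picture viewer there is one more tool, called after ">>>" in YAML: its name, and indented under it one key for each argument. move_arm: Moves the arm, as the interface text tells. Its arguments: {"type":"object","properties":{"motion":{"type":"array","items":{"type":"array","items":{"type":"number"}}},"squeeze":{"type":"number"}},"required":["motion"]}

```bash
ls; mkdir -p pics
cat > h.py <<'E'
import numpy as np, cv2
from rig import get_obs, grab_frame, camera_info, r
def save(name,img): cv2.imwrite('pics/'+name+'.png', cv2.cvtColor(img,cv2.COLOR_RGB2BGR))
E
python3 - <<'E'
from h import *
o=get_obs(); print({k:np.round(v,3) for k,v in o.items()}, r.grip_depth)
for n in ['scene','top','wrist']:
    i=grab_frame(n); save(n+'0',i); np.save('pics/%s0.npy'%n,i)
    c=camera_info(n); print(n,np.round(c['intrinsics'],1).tolist(),c['dist'],np.round(c['T'],3).tolist())
    np.savez('pics/%s0cam.npz'%n,K=c['intrinsics'],d=c['dist'],T=c['T'])
E
```

```text
pics
{'t': np.float64(0.0), 'q': array([ 1.554,  0.502, -0.427,  1.551,  0.221,  1.138, -0.21 ]), 'qvel': array([-0.   ,  0.   , -0.001,  0.001,  0.001, -0.   , -0.001]), 'tau': array([-1.0000e-03, -5.6952e+01, -5.8160e+00, -2.8094e+01,  1.1000e-02,
        1.2000e-02, -0.0000e+00]), 'position': array([ 0.179, -0.624,  0.23 ]), 'tool_rot': array([-3.14, -0.  ,  0.28]), 'force': array([ 0.894, -0.312, -0.236]), 'torque': array([0.031, 0.012, 0.033]), 'grip_width': np.float64(0.085)} 0.0187
scene [[370.8, 0.0, 320.0], [0.0, 370.8, 205.4], [0.0, 0.0, 1.0]] [-0.03079123  0.          0.          0.          0.        ] [[-0.479, 0.525, -0.703, -0.013], [-0.878, -0.28, 0.388, 0.25], [0.007, 0.804, 0.595, 0.572], [0.0, 0.0, 0.0, 1.0]]
top [[431.6, 0.0, 318.0], [0.0, 431.6, 193.6], [0.0, 0.0, 1.0]] [-0.0713085  0.         0.         0.         0.       ] [[0.087, 0.976, -0.199, 0.348], [-0.996, 0.085, -0.019, -0.084], [-0.001, 0.2, 0.98, 1.168], [0.0, 0.0, 0.0, 1.0]]
wrist [[314.4, 0.0, 317.8], [0.0, 314.4, 199.3], [0.0, 0.0, 1.0]] [-0.03074454  0.          0.          0.          0.        ] [[0.277, 0.923, 0.268, 0.247], [-0.961, 0.266, 0.076, -0.605], [-0.001, -0.278, 0.961, 0.373], [0.0, 0.0, 0.0, 1.0]]
```

View pics/scene0.png

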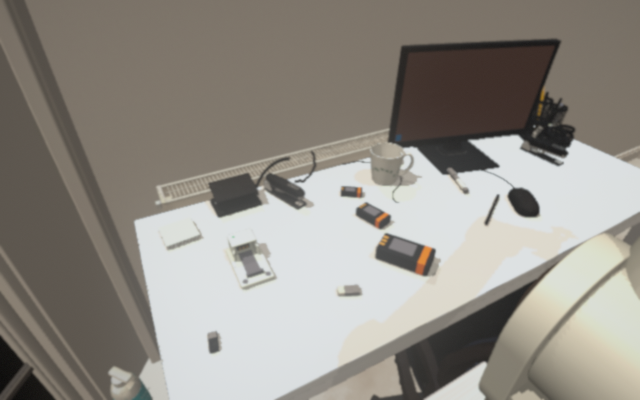

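View pics/top0.png

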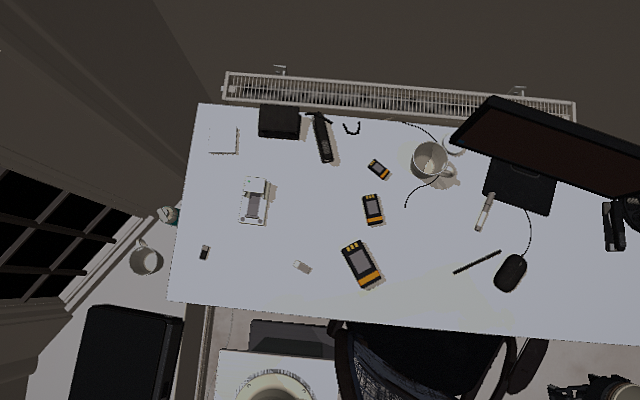

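View pics/wrist0.png

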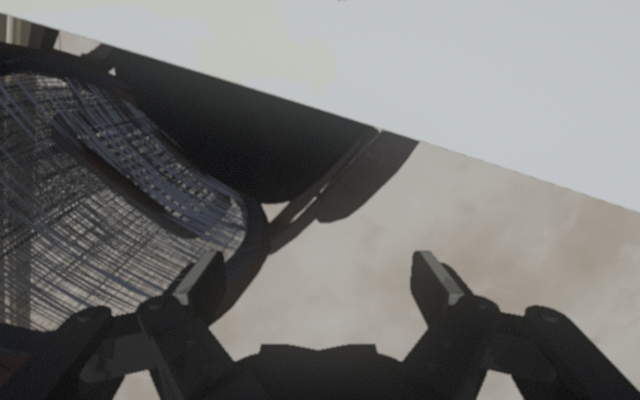

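Candidates in the top view: the small pack at (378,169), the middle one at (373,209) and the large one at (361,264). The middle one is the one meant. I'll check it in a close crop, along with the charger.

Run:
```python
from h import *
t=np.load('pics/top0.npy'); s=np.load('pics/scene0.npy')
a=cv2.resize(t[150:300,330:420],None,fx=4,fy=4,interpolation=cv2.INTER_CUBIC)
b=cv2.resize(t[165:235,225:285],None,fx=6.5,fy=600/70,interpolation=cv2.INTER_CUBIC)
b=cv2.resize(t[165:235,225:285],(514,600),interpolation=cv2.INTER_CUBIC)
canvas=np.zeros((600,800,3),np.uint8); canvas[:,:360]=a[:600]; canvas[:,370:800]=b[:,40:470]; save('crop_top',canvas)
c=cv2.resize(s[180:300,200:400],(800,480),interpolation=cv2.INTER_CUBIC); save('crop_scene',c)
```

```text
(no output)
```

View pics/crop_top.png

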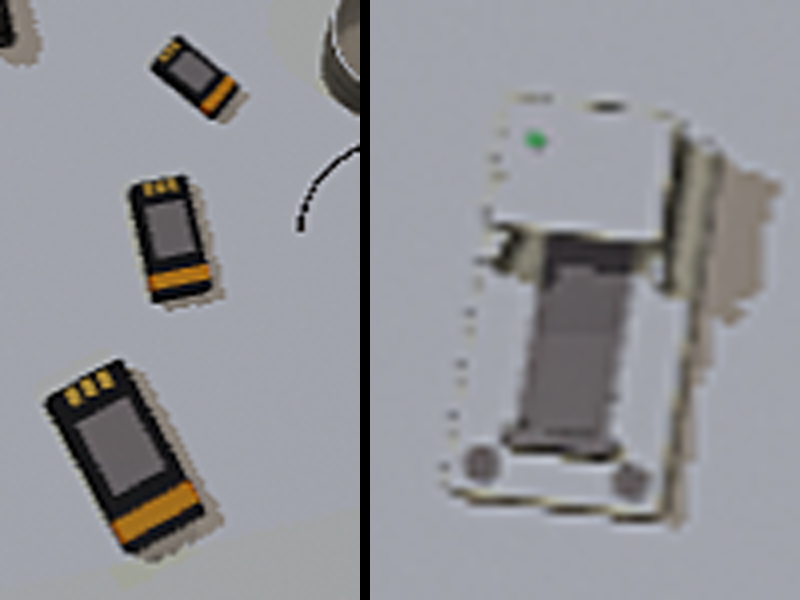

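View pics/crop_scene.png

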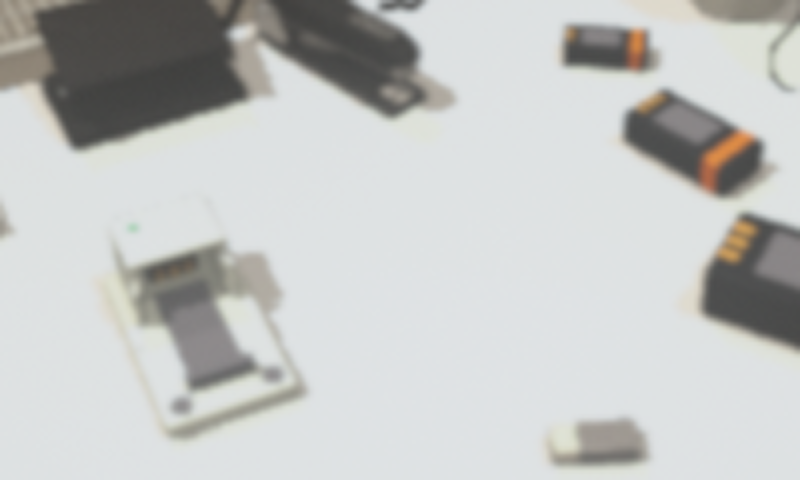

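The crop shows three look-alike packs. The middle-sized one (crop (170,240), top pixel (373,209)) has its nose, with the brass strips, pointing up in the image. The charger at (253,200) has its hood away from the robot and its lip near it.

```bash
cat >> h.py <<'E'
def cam(n,f=None):
    if f: z=np.load(f); return z['K'],z['d'],z['T']
    c=camera_info(n); return np.array(c['intrinsics']),np.array(c['dist']),np.array(c['T'])
def onplane(px,z,c):
    K,d,T=c
    u=cv2.undistortPoints(np.array(px,float).reshape(-1,1,2),K,d).reshape(-1,2)
    D=np.c_[u[:,0],-u[:,1],-np.ones(len(u))]@T[:3,:3].T
    o=T[:3,3]; return o+D*((z-o[2])/D[:,2])[:,None]
def project(P,c):
    K,d,T=c
    p=(np.atleast_2d(P)-T[:3,3])@T[:3,:3]; p=p*[1,-1,-1]
    return cv2.projectPoints(p,np.zeros(3),np.zeros(3),K,d)[0].reshape(-1,2)
E
python3 - <<'E'
from h import *
c=cam('top','pics/top0cam.npz')
P=onplane([(362,197.5),(376.5,194.2),(383,221.5)],.024,c); print('pack',P.round(3),np.linalg.norm(np.diff(P,axis=0),axis=1))
f=lambda L:[(225+(x-330)/8.57,165+y/8.57) for x,y in L]
H=onplane(f([(505,97),(683,120),(662,240),(485,225)]),.049,c); print('hood',H.round(3),np.linalg.norm(np.diff(H,axis=0),axis=1))
B=onplane(f([(447,485),(665,518)]),.012,c); print('base',B.round(3),np.linalg.norm(np.diff(B,axis=0),axis=1))
L=onplane(f([(505,443),(617,455)]),.022,c); print('lip',L.round(3),np.linalg.norm(np.diff(L,axis=0),axis=1))
for n,p in dict(usb=(204,252),eraser=(302,267)).items(): print(n,onplane([p],.01,c).round(3))
E
```

```text
pack [[ 0.58  -0.182  0.024]
 [ 0.592 -0.22   0.024]
 [ 0.519 -0.242  0.024]] [0.04054419 0.07610448]
hood [[0.605 0.135 0.049]
 [0.603 0.079 0.049]
 [0.564 0.081 0.049]
 [0.564 0.136 0.049]] [0.05638398 0.03855216 0.05534124]
base [[0.487 0.145 0.012]
 [0.483 0.075 0.012]] [0.07007067]
lip [[0.5   0.127 0.022]
 [0.5   0.091 0.022]] [0.03554036]
usb [[0.397 0.229 0.01 ]]
eraser [[ 0.381 -0.037  0.01 ]]
```

>>> move_arm:
  motion:
    - [0, 0.7, 0.7, 0, 0, 0, 0]
    - [0, 1.4, 1.6, 0, 0, 0, 0]
    - [0, 2.1, 2.4, 0, 0, 0, 0]
    - [0, 2.7, 3.2, 0, 0, 0, 0]
    - [0, 3.4, 4.1, 0, 0, 0, 0]
    - [0, 4.0, 5.0, 0, 0, 0, 0]
    - [0, 4.7, 5.8, 0, 0, 0, 0]
    - [0, 5.4, 6.6, 0, 0, 0, 0]
    - [0, 6.0, 7.4, 0, 0, 0, 0]
    - [0, 6.6, 8.2, 0, 0, 0, 0]
    - [0, 7.2, 9.0, 0, 0, 0, 0]
    - [0, 7.8, 9.7, 0, 0, 0, 0]

```text
t: 1.15
position: [0.4917, -0.2352, 0.2313]
tool_rot: [3.141, 0.001, 0.28]
force: [0.7, -0.8, -0.7]
grip_width: 0.0855
```

>>> move_arm:
  motion:
    - [0, 0.4, 0.5, 0, 0, 0, 0]
    - [0, 0.7, 0.9, 0, 0, 0, 0]
    - [0, 0.7, 0.9, 0, 0, 0, 0]
    - [0, 0.7, 0.9, 0, 0, 0, 0]

```text
t: 1.48
position: [0.5197, -0.1996, 0.2311]
tool_rot: [-3.141, 0.0, 0.283]
force: [-0.2, -0.8, -0.6]
grip_width: 0.0853
```

```bash
cat >> h.py <<'E'
def shot(name,n='wrist',show=True):
    c=camera_info(n); i=grab_frame(n); np.save('pics/%s.npy'%name,i); np.savez('pics/%scam.npz'%name,K=c['intrinsics'],d=c['dist'],T=c['T'])
    if show: save(name,i)
    return i
E
python3 - <<'E'
from h import *
shot('w1'); o=get_obs(); print(o['t'],o['position'],o['tool_rot'],o['qvel'].round(3),o['q'].round(2))
E
```

```text
1.5333 [ 0.51883261 -0.20125719  0.23093279] [-3.14150652e+00  9.42152219e-04  2.80397202e-01] [ 0.028 -0.005  0.021  0.003  0.004  0.     0.001] [ 0.84  0.37 -0.64  1.78  0.25  1.07 -1.18]
```

View pics/w1.png

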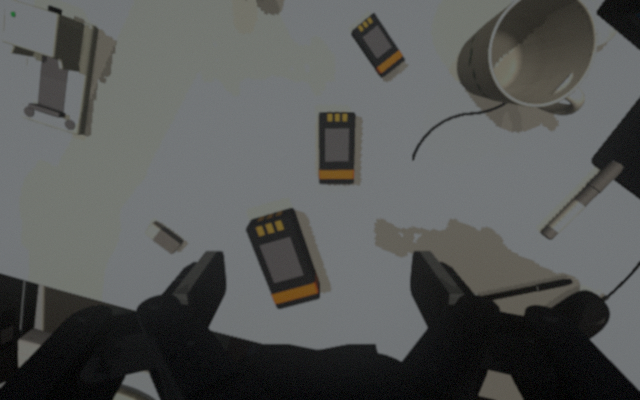

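In the wrist view the middle pack is at (337,147), the small one at (378,43) and the large one at (284,257). The charger is at the upper left, around (55,70). I'll segment the pack for its pose.

Run:
```python
from h import *
i=np.load('pics/w1.npy'); c=cam('wrist','pics/w1cam.npz')
roi=(slice(100,195),slice(305,370))
s=cv2.resize(i[roi],None,fx=6,fy=6,interpolation=cv2.INTER_CUBIC); save('w1pack',s)
g=i[roi].astype(int); hsv=cv2.cvtColor(i[roi],cv2.COLOR_RGB2HSV)
org=((hsv[...,1]>150)&(hsv[...,2]>80)).astype(np.uint8)
n,l,st,ce=cv2.connectedComponentsWithStats(org)
for k in range(1,n):
    if st[k,4]>5: print('orange',st[k],ce[k]+[305,100])
blk=((g.max(2)<45)|(org>0)).astype(np.uint8); blk=cv2.morphologyEx(blk,cv2.MORPH_CLOSE,np.ones((5,5)))
cs,_=cv2.findContours(blk,0,1); k=max(cs,key=cv2.contourArea); rc=cv2.minAreaRect(k); bx=cv2.boxPoints(rc)+[305,100]; print(rc,bx)
P=onplane(bx,.024,c); print(P.round(4),np.linalg.norm(np.diff(P,axis=0),axis=1))
```

```text
orange [24 14  3  5  7] [330.14285714 116.14285714]
orange [31 14  3  6  9] [336.77777778 116.55555556]
orange [38 14  3  6  8] [344.375 116.125]
orange [ 15  70  33   9 297] [336. 174.]
((32.0, 47.5), (69.0, 34.0), 90.0) [[320. 113.]
 [354. 113.]
 [354. 182.]
 [320. 182.]]
[[ 0.5835 -0.1831  0.024 ]
 [ 0.5937 -0.2181  0.024 ]
 [ 0.5214 -0.2417  0.024 ]
 [ 0.5105 -0.2045  0.024 ]] [0.03653265 0.07605866 0.03874057]
```

View pics/w1pack.png

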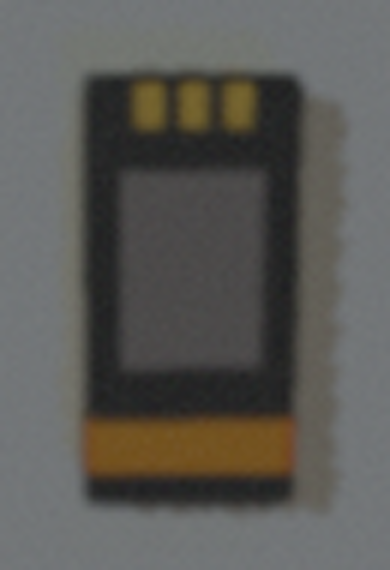

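Run:
```python
from h import *
c=cam('wrist','pics/w1cam.npz')
bx=[(305+x/6-.4,100+y/6-.4) for x,y in [(86,75),(300,75),(295,500),(87,500)]]
P=onplane(bx,.024,c); print(P.round(4),np.linalg.norm(np.diff(P,axis=0),axis=1),P.mean(0))
v=(P[0]+P[1]-P[2]-P[3])/2; print(np.arctan2(v[1],v[0]))
# orange band, strips for axis
S=onplane([(336.8,116.5),(336,174)],.024,c); v=S[0]-S[1]; print(S,np.arctan2(v[1],v[0]),np.linalg.norm(v))
```

```text
[[ 0.584  -0.1817  0.024 ]
 [ 0.5948 -0.2185  0.024 ]
 [ 0.5203 -0.2418  0.024 ]
 [ 0.5092 -0.2038  0.024 ]] [0.03829575 0.07806529 0.03953271] [ 0.5520852  -0.21144066  0.024     ]
0.2948563109200152
[[ 0.58503728 -0.20148608  0.024     ]
 [ 0.5245122  -0.21924334  0.024     ]] 0.28537856205471235 0.06307619416975051
```

>>> move_arm:
  motion:
    - [0, 0, 0.9, -0.2, 0, 0, 0]
    - [0, 0, 1.8, -0.4, 0, 0, 0]
    - [0, 0, 2.8, -0.7, 0, 0, 0]
    - [0, 0, 3.8, -1.0, 0, 0, 0]
    - [0, 0, 4.8, -1.2, 0, 0, 0]
    - [0, 0, 5.8, -1.5, 0, 0, 0]
    - [0, 0, 6.8, -1.7, 0, 0, 0]
    - [0, 0, 7.4, -1.9, 0, 0, 0]
    - [0, 0, 7.7, -2.0, 0, 0, 0]
    - [0, 0, 7.7, -2.0, 0, 0, 0]
    - [0, 0, 7.7, -2.0, 0, 0, 0]

```text
t: 2.45
position: [0.5191, 0.1054, 0.151]
tool_rot: [3.141, 0.001, 0.279]
force: [0.1, -0.8, 0.2]
grip_width: 0.0853
```

Run:
```python
from h import *
i=shot('w2'); o=get_obs(); print(o['t'],o['position'],o['tool_rot'],o['qvel'].round(3))
```

```text
2.5 [0.5194512  0.10443037 0.15117626] [3.14027228e+00 8.08005438e-04 2.77296041e-01] [ 0.018 -0.007  0.006 -0.007 -0.001  0.    -0.004]
```

View pics/w2.png

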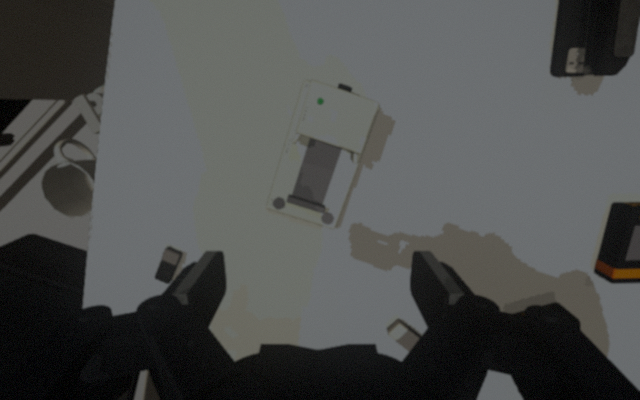

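Run:
```python
from h import *
i=np.load('pics/w2.npy')
a=i[70:240,255:400]
lo,hi=np.percentile(a,1),np.percentile(a,99.5)
a=np.clip((a-lo)*255./(hi-lo),0,255).astype(np.uint8)
a=cv2.resize(a,None,fx=3.5,fy=3.5,interpolation=cv2.INTER_CUBIC); save('w2c',a)
```

```text
(no output)
```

View pics/w2c.png

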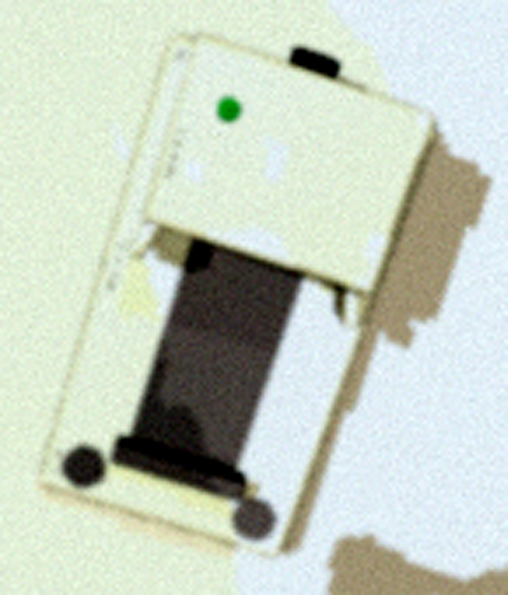

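Run:
```python
from h import *
c=cam('wrist','pics/w2cam.npz')
f=lambda L,z:onplane([(255+x/3.5-.4,70+y/3.5-.4) for x,y in L],z,c)
H=f([(197,35),(438,122),(366,292),(148,217)],.049); B=f([(42,487),(282,551)],.012); L=f([(124,437),(247,474),(241,496),(113,459)],.022); D=f([(83,466),(254,518)],.012)
ang=lambda v:np.arctan2(v[1],v[0])
for n,P in dict(H=H,B=B,L=L,D=D).items(): print(n,P[:,:2].round(4).tolist(),np.linalg.norm(np.diff(P,axis=0),axis=1).round(4))
print('yaws', [round(a,3) for a in (ang(H[0]-H[3]),ang(H[1]-H[2]),ang(H[0]-H[1])-np.pi/2,ang(H[3]-H[2])-np.pi/2,ang(B[0]-B[1])-np.pi/2,ang(L[0]-L[1])-np.pi/2,ang(D[0]-D[1])-np.pi/2)])
y=np.mean([ang(H[0]-H[3]),ang(H[1]-H[2]),ang(H[0]-H[1])-np.pi/2,ang(H[3]-H[2])-np.pi/2,ang(B[0]-B[1])-np.pi/2,ang(D[0]-D[1])-np.pi/2]); print(y)
ex=np.array([np.cos(y),np.sin(y)]);ey=np.array([-ex[1],ex[0]])
for n,P in dict(H=H,B=B,L=L,D=D).items(): print(n,(P[:,:2]@ex).round(4),(P[:,:2]@ey).round(4))
```

```text
H [[0.605, 0.1355], [0.6024, 0.0813], [0.5636, 0.0849], [0.566, 0.1356]] [0.0542 0.039  0.0508]
B [[0.4863, 0.1462], [0.4865, 0.0789]] [0.0673]
L [[0.5087, 0.1284], [0.5079, 0.0954], [0.5017, 0.0952], [0.5023, 0.1296]] [0.033  0.0062 0.0344]
D [[0.495, 0.137], [0.4935, 0.0889]] [0.0481]
yaws [np.float64(-0.004), np.float64(-0.091), np.float64(-0.048), np.float64(-0.048), np.float64(0.003), np.float64(-0.025), np.float64(-0.032)]
-0.03666990493875351
H [0.5996 0.599  0.5601 0.5607] [0.1576 0.1034 0.1055 0.1563]
B [0.4806 0.4832] [0.1639 0.0966]
L [0.5037 0.504  0.4979 0.4972] [0.1469 0.1139 0.1135 0.148 ]
D [0.4897 0.4899] [0.1551 0.107 ]
```

Run:
```python
from h import *
ang=lambda v:np.arctan2(v[1],v[0])
c=cam('wrist','pics/w2cam.npz')
f=lambda L,z:onplane([(255+x/3.5-.4,70+y/3.5-.4) for x,y in L],z,c)
for n,L in dict(baseL=[(42,480),(165,42)],stripL=[(133,432),(186,270)],stripR=[(243,462),(299,277)],baseR=[(290,545),(357,345)]).items():
    P=f(L,.012); print(n,P[:,:2].round(4).tolist(),ang(P[1]-P[0]).round(4),np.linalg.norm(P[1]-P[0]))
# top
c=cam('top','pics/top0cam.npz')
g=lambda L,z:onplane([(225+(x-330)/8.57-.45,165+y/8.57-.45) for x,y in L],z,c)
for n,L in dict(baseL=[(447,480),(507,97)],stripL=[(521,430),(547,270)],stripR=[(605,440),(631,270)]).items():
    P=g(L,.012); print('top',n,P[:,:2].round(4).tolist(),ang(P[1]-P[0]).round(4),np.linalg.norm(P[1]-P[0]))
```

```text
baseL [[0.4882, 0.1466], [0.6041, 0.144]] -0.0229 0.11590853831700369
stripL [[0.5078, 0.1266], [0.5527, 0.1245]] -0.0464 0.04497928553469335
stripR [[0.5079, 0.0962], [0.559, 0.0963]] 0.0022 0.05108882592530856
baseR [[0.4887, 0.0773], [0.5464, 0.0767]] -0.0089 0.05762992128029772
top baseL [[0.4896, 0.1468], [0.6149, 0.1428]] -0.0313 0.12540673737140318
top stripL [[0.5075, 0.1253], [0.5595, 0.1231]] -0.0407 0.05207292536556158
top stripR [[0.5067, 0.0983], [0.5619, 0.0963]] -0.0358 0.055234020213822066
```

Run:
```python
from h import *
c=cam('wrist','pics/w1cam.npz')
for z in (0,.036): print(onplane([(247,226),(293,209),(305,250)],z,c).round(3))
print(onplane([(353,35),(405,65)],.0,c).round(3))
```

```text
[[ 0.424 -0.133  0.   ]
 [ 0.463 -0.184  0.   ]
 [ 0.413 -0.213  0.   ]]
[[ 0.44  -0.138  0.036]
 [ 0.475 -0.183  0.036]
 [ 0.43  -0.21   0.036]]
[[ 0.672 -0.195  0.   ]
 [ 0.659 -0.259  0.   ]]
```

>>> move_arm:
  motion:
    - [0, 0, -0.9, 0, 0, 0, 0]
    - [0, 0.1, -1.8, 0, 0, 0, 0]
    - [0, 0.2, -2.8, 0, 0, 0, 0]
    - [0, 0.2, -3.8, 0, 0, 0, 0]
    - [0, 0.3, -4.8, 0, 0, 0, 0]
    - [0, 0.4, -5.8, -0.3, 0, 0, 0]
    - [0, 0.5, -6.8, -0.6, 0, 0, 0]
    - [0, 0.52, -7.5, -0.9, 0, 0, 0.01]
    - [0, 0.52, -7.98, -1.2, 0, 0, 0.01]
    - [0, 0.52, -7.98, -1.3, 0, 0, 0.01]
    - [0, 0.52, -7.98, -1.3, 0, 0, 0.01]
    - [0, 0.52, -7.98, -1.3, 0, 0, 0.01]

```text
t: 3.5
position: [0.5393, -0.213, 0.0995]
tool_rot: [-3.141, 0.0, 0.288]
force: [0.6, 0.7, 1.2]
grip_width: 0.0854
```

Run:
```python
from h import *
i=shot('w3'); o=get_obs(); print(o['t'],o['position'],o['tool_rot'],o['qvel'].round(3))
```

```text
3.55 [ 0.54001834 -0.21201169  0.09998273] [ 3.14157048e+00 -7.15485242e-04  2.89734799e-01] [-0.021 -0.009 -0.013 -0.001  0.002 -0.001  0.001]
```

View pics/w3.png

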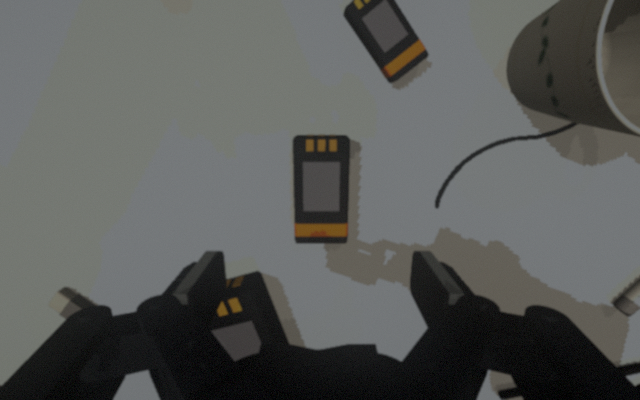

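Run:
```python
from h import *
c=cam('wrist','pics/w3cam.npz'); i=np.load('pics/w3.npy')
a=cv2.resize(i[125:255,280:365],None,fx=4.5,fy=4.5,interpolation=cv2.INTER_CUBIC); save('w3c',np.clip(a*1.6,0,255).astype(np.uint8))
P=onplane([(293,136),(350,136),(347.5,242.5),(295,242.5)],.024,c); print(P.round(4),np.linalg.norm(np.diff(P,axis=0),axis=1),P.mean(0))
v=(P[0]+P[1]-P[2]-P[3])/2; print(np.arctan2(v[1],v[0]))
print('tcp px',project([[.54,-.2125,.024]],c), c[2].round(3))
```

```text
[[ 0.5848 -0.1816  0.024 ]
 [ 0.5958 -0.2189  0.024 ]
 [ 0.5203 -0.2417  0.024 ]
 [ 0.5091 -0.2038  0.024 ]] [0.03890567 0.07881108 0.03947529] [ 0.55251082 -0.21151521  0.024     ]
0.2889965209134866
tcp px [[317.73113093 208.13763078]] [[ 0.284  0.921  0.267  0.607]
 [-0.959  0.273  0.079 -0.193]
 [-0.    -0.278  0.96   0.242]
 [ 0.     0.     0.     1.   ]]
```

View pics/w3c.png

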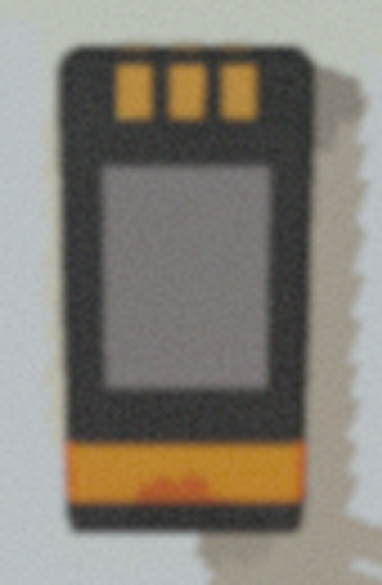

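>>> move_arm:
  motion:
    - [0, 0.02, -0.06, -0.7, 0, 0, 0]
    - [0, 0.02, -0.06, -1.4, 0, 0, 0]
    - [0, 0.02, -0.06, -1.9, 0, 0, 0]
    - [0, 0.02, -0.06, -2.2, 0, 0, 0]
    - [0, 0.02, -0.06, -2.33, 0, 0, 0]
    - [0, 0.02, -0.06, -2.33, 0, 0, 0]
    - [0, 0.02, -0.06, -2.33, 0, 0, 0]
  squeeze: 50

```text
t: 4.13
position: [0.5418, -0.2143, 0.0072]
tool_rot: [3.141, -0.001, 0.291]
force: [0.0, 0.9, 0.6]
grip_width: 0.0852
```

>>> move_arm:
  motion:
    - [255, 0, 0, 0, 0, 0, 0]
    - [255, 0, 0, 0, 0, 0, 0]
    - [255, 0, 0, 0, 0, 0, 0]
    - [255, 0, 0, 0, 0, 0, 0]
    - [255, 0, 0, 0, 0, 0, 0]
    - [255, 0, 0, 0, 0, 0, 0]
    - [255, 0, 0, 0, 0, 0, 0]
    - [255, 0, 0, 0, 0, 0, 0]
  squeeze: 50

```text
t: 4.8
position: [0.5415, -0.215, 0.0071]
tool_rot: [3.14, -0.001, 0.29]
force: [-1.1, 0.6, 6.1]
grip_width: 0.039
```

>>> move_arm:
  motion:
    - [255, 0, 0, 0.5, 0, 0, 0]
    - [255, 0, 0, 1.2, 0, 0, 0]
    - [255, 0, 0.3, 2.0, 0, 0, 0]
    - [255, -0.2, 1.0, 2.6, 0, 0, -0.04]
    - [255, -0.4, 1.9, 3.0, 0, 0, -0.08]
    - [255, -0.6, 2.8, 3.3, 0, 0, -0.12]
    - [255, -0.8, 3.7, 3.3, 0, 0, -0.16]
    - [255, -1.0, 4.6, 3.3, 0, 0, -0.2]
    - [255, -1.2, 5.5, 3.3, 0, 0, -0.24]
    - [255, -1.4, 6.4, 3.3, 0, 0, -0.28]
    - [255, -1.6, 7.3, 3.3, 0, 0, -0.32]
    - [255, -1.7, 7.9, 3.3, 0, 0, -0.32]

```text
t: 5.8
position: [0.471, 0.105, 0.1383]
tool_rot: [-3.141, 0.0, -0.029]
force: [0.5, 0.5, -0.8]
grip_width: 0.039
```

>>> move_arm:
  motion:
    - [255, 0, 0.3, 0, 0, 0, 0]
    - [255, 0, 0.3, 0, 0, 0, 0]
    - [255, 0, 0.3, 0, 0, 0, 0]
    - [255, 0, 0.3, 0, 0, 0, 0]

```text
t: 6.13
position: [0.4728, 0.1119, 0.1379]
tool_rot: [3.141, 0.001, -0.032]
force: [1.1, -0.2, -1.5]
grip_width: 0.0386
```

Run:
```python
from h import *
i=shot('w4',show=False); o=get_obs(); print(o['t'],o['position'],o['tool_rot'],o['qvel'].round(3),o['force'])
save('w4',np.clip(i*1.6,0,255).astype(np.uint8))
```

```text
6.1833 [0.47291262 0.11153795 0.13782418] [ 3.14063368e+00  5.26628432e-04 -3.24729344e-02] [ 0.009  0.002  0.001  0.    -0.001 -0.    -0.003] [ 0.57694705 -0.37159175 -1.90101809]
```

View pics/w4.png

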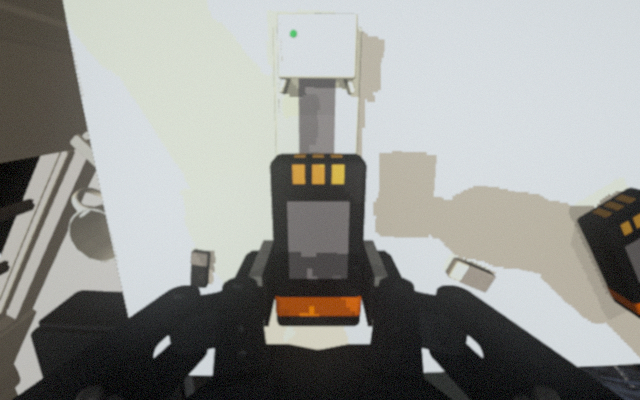

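The pack is held straight: nose at (319,157), middle brass strip at (318,174). The charger is directly ahead, hood top (277–357, 13–78), strip centre (318,100). I'll refine the charger and pack axes from this view.

Run:
```python
from h import *
i=np.load('pics/w4.npy')
a=np.clip(i[5:180,255:385]*1.6,0,255).astype(np.uint8)
a=cv2.resize(a,None,fx=3.4,fy=3.4,interpolation=cv2.INTER_CUBIC); save('w4c',a)
```

```text
(no output)
```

View pics/w4c.png

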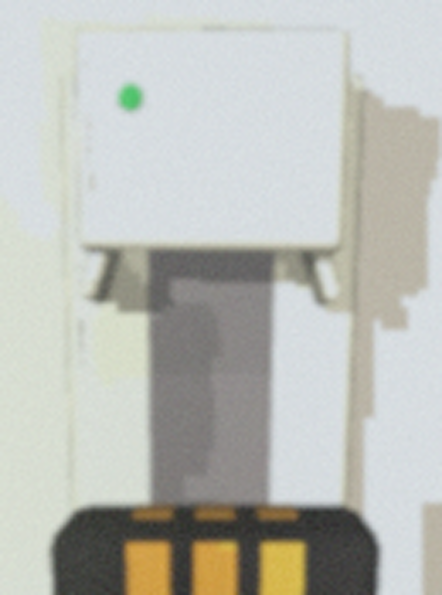

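Run:
```python
from h import *
ang=lambda v:round(float(np.arctan2(v[1],v[0])),4)
c=cam('wrist','pics/w4cam.npz')
f=lambda L,z:onplane([(255+x/3.4-.4,5+y/3.4-.4) for x,y in L],z,c)
H=f([(76,28),(348,30),(340,247),(80,244)],.049); print('H',H[:,:2].round(4).tolist(),np.linalg.norm(np.diff(H,axis=0),axis=1),'yaw',ang((H[0]+H[1]-H[2]-H[3])),ang(H[3]-H[2]+H[0]-H[1])-np.pi/2)
S=f([(150,265),(150,500),(272,265),(270,500)],.012); print('strip',S[:,:2].round(4).tolist(),ang(S[0]-S[1]),ang(S[2]-S[3]))
B=f([(62,70),(74,505),(362,95),(347,505)],.012); print('base',B[:,:2].round(4).tolist(),ang(B[0]-B[1]),ang(B[2]-B[3]))
z=.1547
P=np.r_[f([(85,507),(345,508),(52,560),(378,560),(215,568)],z)]; print('pack',P[:,:2].round(4).tolist(),ang(P[0]-P[1])-np.pi/2)
D=onplane([(288,201),(349,201),(347,278),(289.5,278),(277,295),(361,295),(274.5,210),(366,210)],z,c); print(D[:,:2].round(4).tolist(), ang(D[0]+D[1]-D[2]-D[3]),np.linalg.norm(D[6]-D[7]))
```

```text
H [[0.6051, 0.1349], [0.6032, 0.0821], [0.5633, 0.0838], [0.5655, 0.1366]] [0.05277966 0.03988202 0.05283958] yaw -0.0419 -0.03979632679489664
strip [[0.5638, 0.1245], [0.5083, 0.1271], [0.5629, 0.0956], [0.5073, 0.0971]] -0.047 -0.026
base [[0.6065, 0.1425], [0.5076, 0.1462], [0.5992, 0.0745], [0.5055, 0.0778]] -0.0374 -0.0358
pack [[0.5264, 0.1257], [0.5253, 0.0952], [0.5202, 0.1301], [0.519, 0.0913], [0.5186, 0.1107]] -0.03509632679489649
[[0.5066, 0.1235], [0.5058, 0.0981], [0.4698, 0.0991], [0.4706, 0.1249], [0.462, 0.1311], [0.4608, 0.0927], [0.5029, 0.1294], [0.5017, 0.091]] -0.0335 0.03841924768708694
```

>>> move_arm:
  motion:
    - [255, 0.1, 0.025, 0, 0.003, 0.07, -0.008]
    - [255, 0.3, 0.025, -0.3, 0.005, 0.14, -0.008]
    - [255, 0.49, 0.025, -0.8, 0.007, 0.19, -0.008]
    - [255, 0.49, 0.025, -1.4, 0.007, 0.19, -0.008]
    - [255, 0.49, 0.025, -2.0, 0.007, 0.19, -0.008]
    - [255, 0.49, 0.025, -2.3, 0.007, 0.19, -0.008]
    - [255, 0.49, 0.025, -2.45, 0.007, 0.19, -0.008]
    - [255, 0.49, 0.025, -2.45, 0.007, 0.19, -0.008]
    - [255, 0.49, 0.025, -2.45, 0.007, 0.19, -0.008]

```text
t: 6.93
position: [0.4928, 0.1141, 0.0407]
tool_rot: [-3.141, 0.189, -0.039]
force: [0.5, 0.5, -1.5]
grip_width: 0.0391
```

Run:
```python
from h import *
i=shot('w5',show=False); o=get_obs(); print(o['t'],o['position'],o['tool_rot'],o['qvel'].round(3),o['force'])
save('w5',np.clip(i*1.6,0,255).astype(np.uint8))
i=shot('s5','scene',show=False); save('s5',cv2.resize(i[200:300,200:300],(600,600),interpolation=cv2.INTER_CUBIC))
```

```text
6.9833 [0.49325238 0.11436977 0.04123588] [-3.14078963  0.18835854 -0.03837106] [-0.003 -0.012 -0.005 -0.004 -0.    -0.002 -0.001] [-0.3970917   0.4495709  -1.65126057]
```

View pics/w5.png

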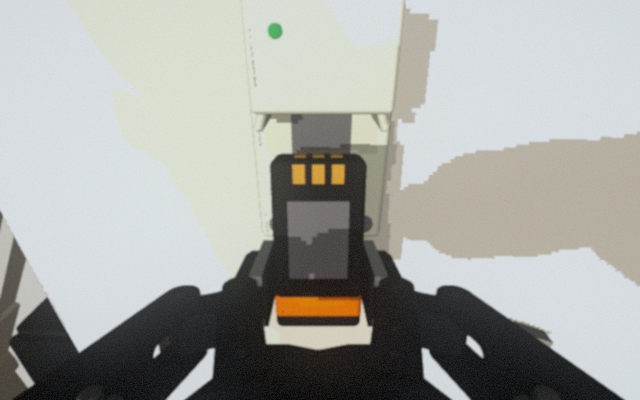

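View pics/s5.png

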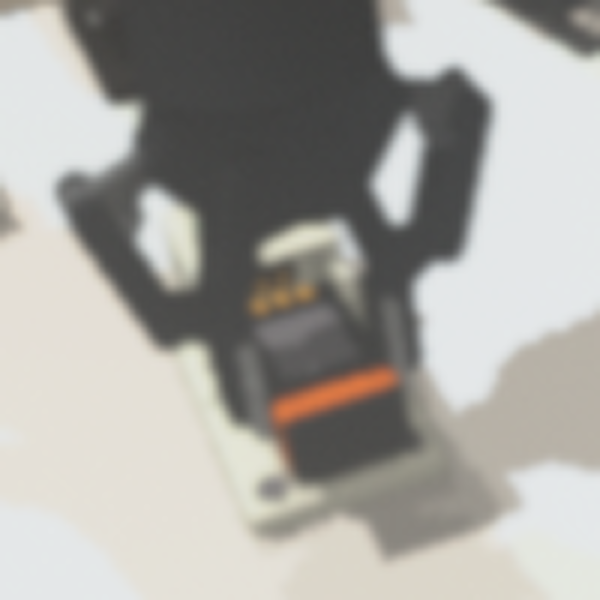

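Run:
```python
from h import *
i=np.load('pics/w5.npy')
a=np.clip(i[95:240,235:405]*1.6,0,255).astype(np.uint8)
a=cv2.resize(a,None,fx=4,fy=4,interpolation=cv2.INTER_CUBIC); save('w5c',a)
```

```text
(no output)
```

View pics/w5c.png

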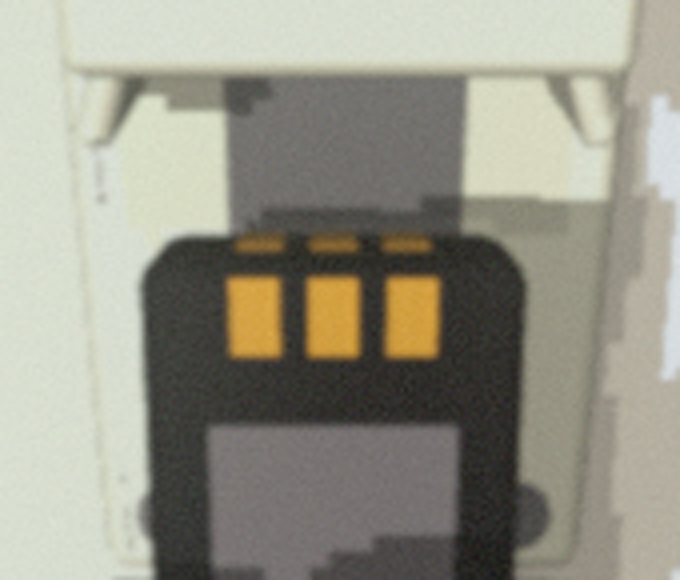

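Against the hood, strip and guides, the pack sits about 1.4 mm to the left. I'll shift it right, go down, then slide in under the hood.

>>> move_arm:
  motion:
    - [255, 0, -0.035, -0.1, 0, 0, 0]
    - [255, 0.1, -0.04, -0.2, 0, 0, 0]
    - [255, 0.25, -0.045, -0.2, 0, 0, 0]
    - [255, 0.4, -0.05, -0.2, 0, 0, 0]
    - [255, 0.5, -0.055, -0.2, 0, 0, 0]
    - [255, 0.6, -0.06, -0.2, 0, 0, 0]
    - [255, 0.64, -0.06, -0.2, 0, 0, 0]
    - [255, 0.64, -0.06, -0.2, 0, 0, 0]
    - [255, 0.64, -0.06, -0.2, 0, 0, 0]

```text
t: 7.78
position: [0.5179, 0.112, 0.032]
tool_rot: [-3.141, 0.19, -0.038]
force: [-0.2, -0.1, -1.3]
grip_width: 0.039
```

Run:
```python
from h import *
i=shot('w6',show=False); o=get_obs(); print(o['t'],o['position'],o['tool_rot'],o['qvel'].round(3),o['force'],o['torque'])
save('w6',np.clip(i[:250,150:490]*1.6,0,255).astype(np.uint8))
```

```text
7.8333 [0.51774643 0.11200628 0.03204752] [-3.14112995  0.19054011 -0.0379649 ] [-0.001 -0.002 -0.001  0.004  0.001 -0.001  0.001] [ 0.56140359 -0.02386935 -1.00936905] [ 0.07239175 -0.25310207 -0.01581915]
```

View pics/w6.png

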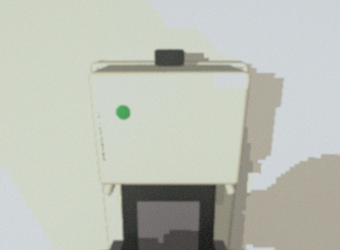

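>>> move_arm:
  motion:
    - [255, 0.04, 0, 0, 0, 0, 0]
    - [255, 0.08, 0, 0, 0, 0, 0]
    - [255, 0.12, -0.005, 0, 0, 0, 0]
    - [255, 0.16, -0.005, 0, 0, 0, 0]
    - [255, 0.2, -0.005, 0, 0, 0, 0]
    - [255, 0.2, -0.005, 0, 0, 0, 0]
    - [255, 0.2, -0.005, 0, 0, 0, 0]

```text
t: 8.42
position: [0.5261, 0.1117, 0.0321]
tool_rot: [-3.141, 0.19, -0.038]
force: [0.2, 0.3, -1.7]
grip_width: 0.0388
```

>>> move_arm:
  motion:
    - [255, 0.03, 0, 0, 0, 0, 0]
    - [255, 0.05, 0, 0, 0, 0, 0]
    - [255, 0.05, 0, 0, 0, 0, 0]

```text
t: 8.67
position: [0.5282, 0.1117, 0.0321]
tool_rot: [-3.141, 0.19, -0.038]
force: [-0.4, -0.3, -1.2]
grip_width: 0.0386
```

>>> move_arm:
  motion:
    - [255, 0.03, 0, 0, 0, 0, 0]
    - [255, 0.05, 0, 0, 0, 0, 0]
    - [255, 0.05, 0, 0, 0, 0, 0]

```text
t: 8.92
position: [0.5303, 0.1117, 0.0321]
tool_rot: [-3.141, 0.19, -0.038]
force: [-0.7, -0.3, -2.0]
grip_width: 0.0389
```

>>> move_arm:
  motion:
    - [255, 0.03, -0.005, 0, 0, 0, 0]
    - [255, 0.05, -0.005, 0, 0, 0, 0]
    - [255, 0.05, -0.005, 0, 0, 0, 0]

```text
t: 9.17
position: [0.5311, 0.1116, 0.032]
tool_rot: [-3.141, 0.192, -0.038]
force: [-3.6, 0.4, 0.9]
grip_width: 0.0387
```

Contact was felt at TCP x ≈ 0.5306, which puts the carriage about 5 mm forward. That agrees with the lip I saw at about −37 mm. Pushing on.

>>> move_arm:
  motion:
    - [255, 0.03, 0, 0, 0, 0, 0]
    - [255, 0.06, 0, 0, 0, 0, 0]
    - [255, 0.06, 0, 0, 0, 0, 0]

```text
t: 9.42
position: [0.5338, 0.1115, 0.032]
tool_rot: [-3.141, 0.192, -0.038]
force: [-3.9, -0.2, 0.9]
grip_width: 0.0382
```

>>> move_arm:
  motion:
    - [255, 0.03, 0, 0, 0, 0, 0]
    - [255, 0.05, 0, 0, 0, 0, 0]
    - [255, 0.05, 0, 0, 0, 0, 0]

```text
t: 9.67
position: [0.5354, 0.1115, 0.032]
tool_rot: [-3.142, 0.192, -0.038]
force: [-5.8, 0.7, 1.3]
grip_width: 0.0388
```

Run:
```python
from h import *
o=get_obs(); print(o['t'],o['position'],o['tool_rot'],o['force'],o['torque'])
```

```text
9.6667 [0.53540651 0.11149285 0.03198205] [-3.14158675  0.19218166 -0.03804546] [-5.79676885  0.6634506   1.34523123] [-0.00575623  0.99324632  0.01482237]
```

>>> move_arm:
  motion:
    - [255, 0.03, 0, 0, 0, 0, 0]
    - [255, 0.06, 0, 0, 0, 0, 0]
    - [255, 0.075, 0, 0, 0, 0, 0]
    - [255, 0.075, 0, 0, 0, 0, 0]

```text
t: 10.0
position: [0.5377, 0.1114, 0.0319]
tool_rot: [3.141, 0.194, -0.038]
force: [-6.6, 0.2, 2.8]
grip_width: 0.0388
```

Run:
```python
from h import *
i=shot('w7',show=False); j=shot('s7','scene',show=False)
a=np.clip(i[100:330,200:440]*1.6,0,255).astype(np.uint8); a=cv2.resize(a,(480,460))
b=cv2.resize(j[215:300,215:300],(320,460)[::1],interpolation=cv2.INTER_CUBIC)
save('m7',np.hstack([a,b]))
o=get_obs(); print(o['t'],o['position'],o['tool_rot'],o['force'],o['torque'])
```

```text
10.1 [0.53762818 0.11140827 0.03193217] [ 3.14115701  0.19354826 -0.03795927] [-7.32264279 -0.37384337  1.76680601] [-0.04654707  1.28835478 -0.0250048 ]
```

View pics/m7.png

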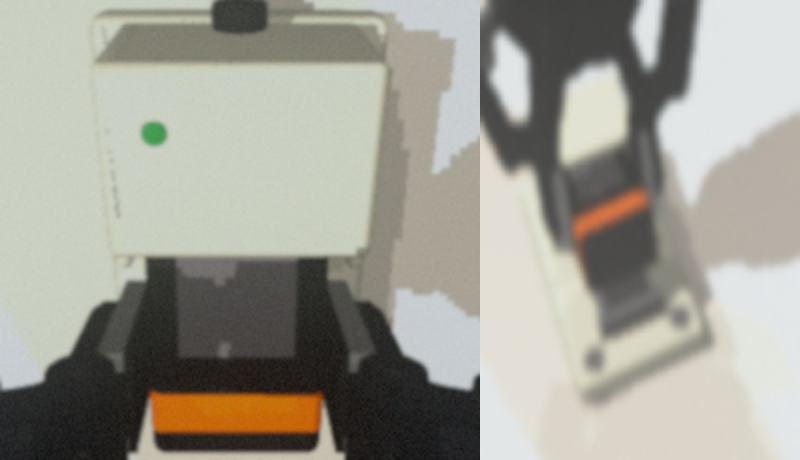

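>>> move_arm:
  motion:
    - [255, 0.01, 0, -0.035, 0, -0.02, 0]
    - [255, 0.02, 0, -0.07, -0.0015, -0.04, 0]
    - [255, 0.025, 0, -0.105, -0.003, -0.065, 0]
    - [255, 0.03, 0, -0.14, -0.0035, -0.09, 0]
    - [255, 0.03, 0, -0.14, -0.0035, -0.09, 0]
    - [255, 0.03, 0, -0.14, -0.0035, -0.09, 0]

```text
t: 10.6
position: [0.5381, 0.1114, 0.0262]
tool_rot: [3.141, 0.104, -0.037]
force: [-8.0, 0.8, 1.3]
grip_width: 0.0389
```

Run:
```python
from h import *
o=get_obs(); print(o['t'],o['position'],o['tool_rot'],o['force'],o['torque'])
```

```text
10.6 [0.53807808 0.11144061 0.02619197] [ 3.14079106  0.10383339 -0.03740581] [-7.96826808  0.77140722  1.29680045] [ 0.04995547  1.54242661 -0.07725777]
```

>>> move_arm:
  motion:
    - [255, 0.005, 0, -0.035, 0, -0.02, 0]
    - [255, 0.01, 0, -0.07, -0.0015, -0.045, 0]
    - [255, 0.01, 0, -0.105, -0.002, -0.065, 0]
    - [255, 0.01, 0, -0.105, -0.002, -0.065, 0]
    - [255, 0.01, 0, -0.105, -0.002, -0.065, 0]

```text
t: 11.02
position: [0.5383, 0.1115, 0.0218]
tool_rot: [3.141, 0.039, -0.037]
force: [-7.7, 1.1, -0.1]
grip_width: 0.039
```

Run:
```python
from h import *
o=get_obs(); print(o['t'],o['position'],o['tool_rot'],o['force'],o['torque'])
```

```text
11.0167 [0.53831947 0.11154105 0.02178419] [ 3.14128798  0.03903681 -0.03717614] [-7.7380069   1.05324741 -0.07540207] [ 0.08619283  1.56192301 -0.04820404]
```

>>> move_arm:
  motion:
    - [255, 0, 0, -0.03, -0.0005, -0.018, 0]
    - [255, 0, 0, -0.055, -0.0015, -0.038, 0]
    - [255, 0, 0, -0.055, -0.0015, -0.038, 0]
    - [255, 0, 0, -0.055, -0.0015, -0.038, 0]

```text
t: 11.35
position: [0.5382, 0.1115, 0.0194]
tool_rot: [3.141, 0.001, -0.037]
force: [-8.1, 1.2, -0.3]
grip_width: 0.039
```

Run:
```python
from h import *
o=get_obs(); print(o['t'],o['position'],o['tool_rot'],o['force'],o['torque'])
i=shot('w8',show=False); j=shot('s8','scene',show=False)
a=np.clip(i[100:330,200:440]*1.6,0,255).astype(np.uint8); a=cv2.resize(a,(480,460))
b=cv2.resize(j[215:300,215:300],(320,460),interpolation=cv2.INTER_CUBIC)
save('m8',np.hstack([a,b]))
```

```text
11.35 [0.53818878 0.11154615 0.01937753] [ 3.14127777e+00  1.25220206e-03 -3.71907393e-02] [-8.10784026  1.22687199 -0.28207679] [ 0.11516196  1.59530516 -0.01159767]
```

View pics/m8.png

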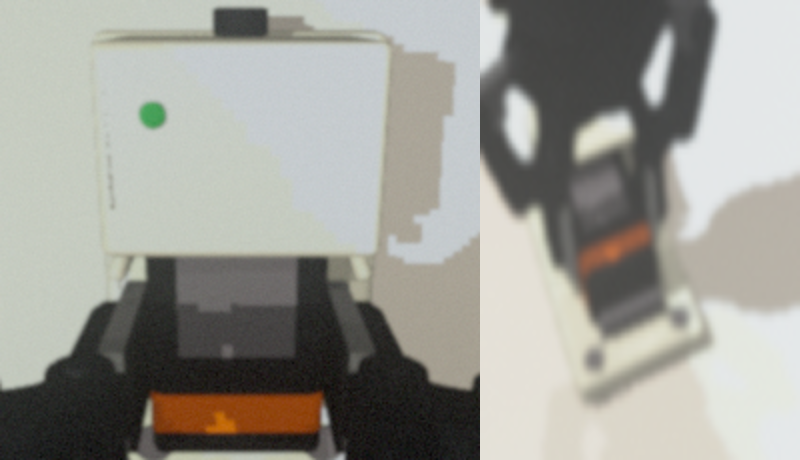

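>>> move_arm:
  motion:
    - [255, 0, 0, -0.02, 0, 0, 0]
    - [255, 0, 0, -0.02, 0, 0, 0]

```text
t: 11.62
position: [0.5385, 0.1116, 0.0191]
tool_rot: [3.141, 0.001, -0.037]
force: [-10.3, -0.3, 6.2]
grip_width: 0.0388
```

>>> move_arm:
  motion:
    - [255, 0, 0, -0.02, 0, 0, 0]
    - [255, 0, 0, -0.02, 0, 0, 0]

```text
t: 11.78
position: [0.5385, 0.1116, 0.019]
tool_rot: [3.141, 0.001, -0.037]
force: [-12.0, -1.6, 14.2]
grip_width: 0.039
```

On the floor. I'll ease back toward the lip with light downward pressure, then open.

>>> move_arm:
  motion:
    - [255, -0.025, 0, 0.01, 0, 0, 0]
    - [255, -0.05, 0, 0.01, 0, 0, 0]
    - [255, -0.07, 0, 0.01, 0, 0, 0]
    - [255, -0.07, 0, 0.01, 0, 0, 0]

```text
t: 12.12
position: [0.5374, 0.1116, 0.0191]
tool_rot: [-3.141, -0.002, -0.038]
force: [-6.8, -0.6, 4.5]
grip_width: 0.0389
```

>>> move_arm:
  motion:
    - [255, -0.03, 0, 0, 0, 0, 0]
    - [255, -0.03, 0, 0, 0, 0, 0]
    - [255, -0.03, 0, 0, 0, 0, 0]

```text
t: 12.37
position: [0.5364, 0.1117, 0.0191]
tool_rot: [-3.141, -0.002, -0.038]
force: [-6.2, 0.5, 4.0]
grip_width: 0.0387
```

>>> move_arm:
  motion:
    - [255, -0.025, 0, 0, 0, 0, 0]
    - [255, -0.025, 0, 0, 0, 0, 0]
    - [255, -0.025, 0, 0, 0, 0, 0]

```text
t: 12.62
position: [0.5357, 0.1117, 0.0191]
tool_rot: [-3.141, -0.003, -0.038]
force: [-5.6, 0.7, 4.4]
grip_width: 0.039
```

Near the seat. Opening now; the spring takes up what is left.

>>> move_arm:
  motion:
    - [200, 0, 0, 0, 0, 0, 0]
    - [120, 0, 0, 0, 0, 0, 0]
    - [80, 0, 0, 0, 0, 0, 0]
    - [80, 0, 0, 0, 0, 0, 0]
    - [80, 0, 0, 0, 0, 0, 0]
    - [80, 0, 0, 0, 0, 0, 0]
    - [80, 0, 0, 0, 0, 0, 0]

```text
t: 13.2
position: [0.5365, 0.1115, 0.019]
tool_rot: [-3.141, -0.004, -0.038]
force: [0.1, 0.1, -0.4]
grip_width: 0.0587
```

Run:
```python
from h import *
o=get_obs(); print(o['t'],o['position'],o['tool_rot'],o['force'],o['torque'],o['grip_width'])
i=shot('w9',show=False); j=shot('s9','scene',show=False)
a=np.clip(i[100:330,200:440]*1.6,0,255).astype(np.uint8); a=cv2.resize(a,(480,460))
b=cv2.resize(j[215:300,215:300],(320,460),interpolation=cv2.INTER_CUBIC)
save('m9',np.hstack([a,b]))
```

```text
13.2 [0.53645088 0.11146406 0.01900065] [-3.14061218 -0.00365918 -0.0383194 ] [ 0.05126964  0.13748481 -0.36905049] [-0.04312014 -0.00360071  0.02076044] 0.05865180587198832
```

View pics/m9.png

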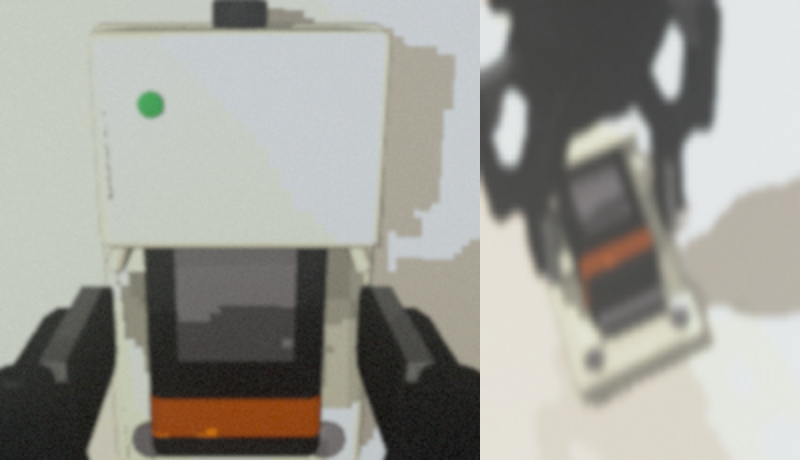

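>>> move_arm:
  motion:
    - [80, 0, 0, 0.3, 0, 0, 0]
    - [80, 0, 0, 0.9, 0, 0, 0]
    - [80, -0.2, 0, 1.6, 0, 0, 0]
    - [80, -0.6, 0, 2.2, 0, 0, 0]
    - [80, -1.0, 0, 2.5, 0, 0, 0]
    - [80, -1.0, 0, 2.5, 0, 0, 0]
    - [80, -1.0, 0, 2.5, 0, 0, 0]

```text
t: 13.88
position: [0.4966, 0.1114, 0.1203]
tool_rot: [-3.141, -0.006, -0.038]
force: [-0.4, -0.3, -0.4]
grip_width: 0.0585
```

Run:
```python
from h import *
o=get_obs(); print(o['t'],o['position'],o['tool_rot'])
i=shot('w10',show=False); j=shot('s10','scene',show=False)
a=np.clip(i[0:240,220:420]*1.6,0,255).astype(np.uint8); a=cv2.resize(a,(480,576),interpolation=cv2.INTER_CUBIC)
b=cv2.resize(j[215:300,225:280],(320,576),interpolation=cv2.INTER_CUBIC)
save('m10',np.hstack([a,b]))
```

```text
13.8833 [0.49655713 0.11141703 0.12025734] [-3.14117668 -0.00571298 -0.03772955]
```

View pics/m10.png

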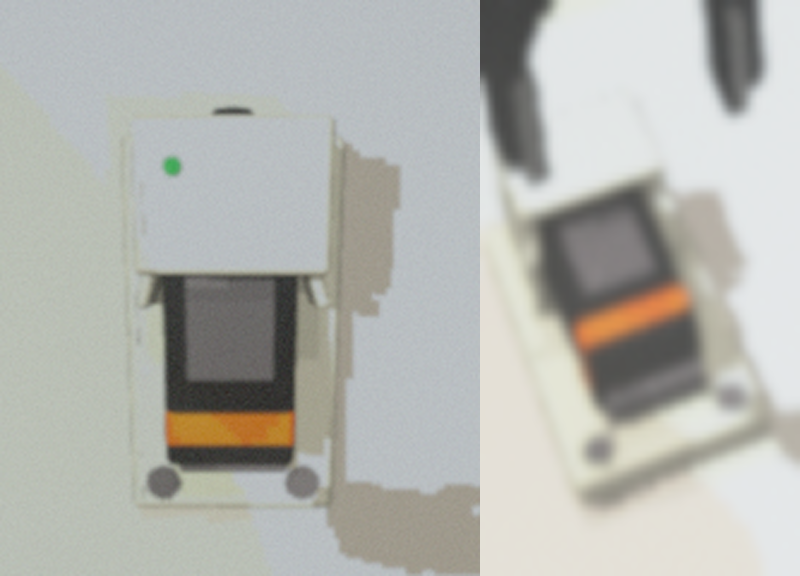

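Run:
```python
from h import *
cw=cam('wrist','pics/w10cam.npz'); cs=cam('scene','pics/s10cam.npz')
w=np.load('pics/w10.npy'); s=np.load('pics/s10.npy')
a=np.clip(w[140:210,270:360]*1.6,0,255).astype(np.uint8); a=cv2.resize(a,(790,614)[:2],interpolation=cv2.INTER_CUBIC)[:590]; save('w10c',a)
b=cv2.resize(s[235:285,230:280],(600,600),interpolation=cv2.INTER_CUBIC); save('s10c',b)
f=lambda z,L:onplane([(220+x/2.4-.4,y/2.4-.4) for x,y in L],z,cw)
print(f(.036,[(166,430),(294,430),(231,467),(170,467),(290,467),(165,300),(296,300)]).round(4))
```

```text
[[0.5184 0.1323 0.036 ]
 [0.517  0.093  0.036 ]
 [0.5059 0.1128 0.036 ]
 [0.5066 0.1318 0.036 ]
 [0.5053 0.0944 0.036 ]
 [0.5573 0.1302 0.036 ]
 [0.5559 0.0917 0.036 ]]
```

View pics/w10c.png

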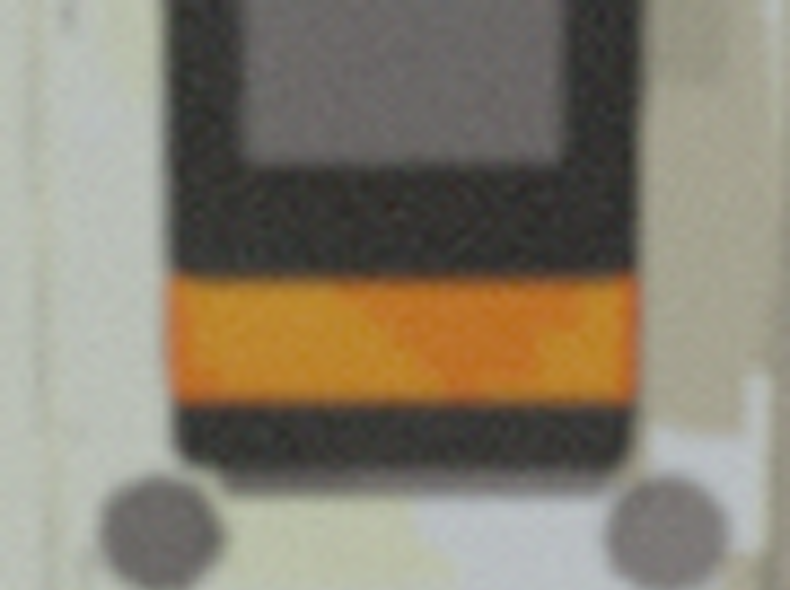

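View pics/s10c.png

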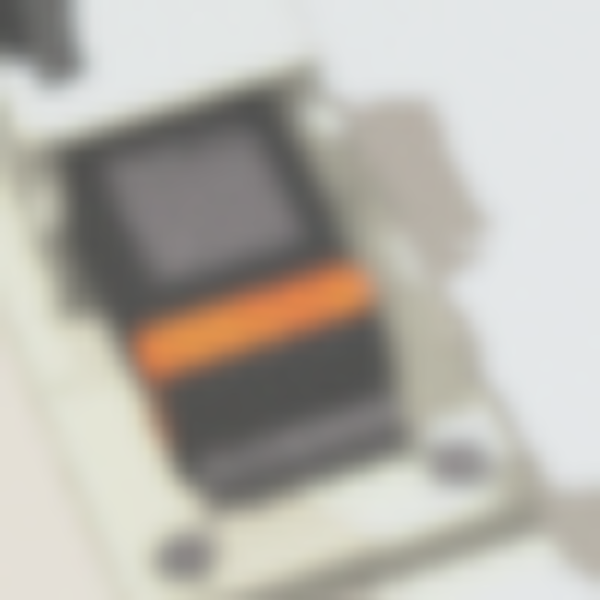

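>>> move_arm:
  motion:
    - [255, 0.3, 0.03, 0, 0, 0, 0]
    - [255, 0.5, 0.03, -0.3, 0, 0, 0]
    - [255, 0.5, 0.03, -0.8, 0, 0, 0]
    - [255, 0.5, 0.03, -1.3, 0, 0, 0]
    - [255, 0.5, 0.03, -1.7, 0, 0, 0]
    - [255, 0.5, 0.03, -1.9, 0, 0, 0]
    - [255, 0.5, 0.03, -1.9, 0, 0, 0]
    - [255, 0.5, 0.03, -1.9, 0, 0, 0]
  squeeze: 20

```text
t: 14.65
position: [0.5158, 0.1129, 0.0422]
tool_rot: [-3.141, -0.001, -0.038]
force: [0.6, -0.3, -0.3]
grip_width: 0.0001
```

>>> move_arm:
  motion:
    - [255, 0, 0, -0.1, 0, 0, 0]
    - [255, 0, 0, -0.17, 0, 0, 0]
    - [255, 0, 0, -0.17, 0, 0, 0]
    - [255, 0, 0, -0.17, 0, 0, 0]

```text
t: 14.98
position: [0.5163, 0.1127, 0.0365]
tool_rot: [-3.141, -0.004, -0.038]
force: [-0.7, 0.1, 0.1]
grip_width: 0.0001
```

No contact down to z = 0.0365, so the tail is down (expected top 0.036). A light press to confirm.

>>> move_arm:
  motion:
    - [255, 0, 0, -0.025, 0, 0, 0]
    - [255, 0, 0, -0.025, 0, 0, 0]
    - [255, 0, 0, -0.025, 0, 0, 0]

```text
t: 15.23
position: [0.5164, 0.1127, 0.0361]
tool_rot: [-3.141, -0.004, -0.038]
force: [-0.9, -0.3, 6.6]
grip_width: -0.0
```

>>> move_arm:
  motion:
    - [255, 0, 0, -0.02, 0, 0, 0]
    - [255, 0, 0, -0.02, 0, 0, 0]
    - [255, 0, 0, -0.02, 0, 0, 0]

```text
t: 15.48
position: [0.5164, 0.1128, 0.0361]
tool_rot: [3.142, -0.004, -0.038]
force: [-4.9, -1.0, 14.8]
grip_width: -0.0003
```

The tail top is hard at z = 0.0361 (14.8 N, no further give), so it lies flat. Withdrawing.

>>> move_arm:
  motion:
    - [255, 0, 0, 0.3, 0, 0, 0]
    - [255, 0, 0, 0.9, 0, 0, 0]
    - [255, -0.2, 0, 1.7, 0, 0, 0]
    - [255, -0.5, 0, 2.5, 0, 0, 0]
    - [255, -0.7, 0, 3.0, 0, 0, 0]
    - [255, -0.7, 0, 3.0, 0, 0, 0]
    - [255, -0.7, 0, 3.0, 0, 0, 0]
    - [255, -0.7, 0, 3.0, 0, 0, 0]

```text
t: 16.15
position: [0.4881, 0.1123, 0.1543]
tool_rot: [-3.141, -0.004, -0.039]
force: [0.7, -0.2, -0.1]
grip_width: -0.0002
```

Run:
```python
from h import *
o=get_obs(); print(o['t'],o['position'],o['qvel'].round(3),o['force'])
i=shot('w11',show=False); j=shot('s11','scene',show=False); k=shot('t11','top',show=False)
save('m11',np.vstack([cv2.resize(k[80:300,160:560],(720,396))[:396], np.hstack([np.clip(i[0:200,220:420]*1.6,0,255).astype(np.uint8),j[150:350,150:450],np.zeros((200,220,3),np.uint8)])]))
```

```text
16.15 [0.48811649 0.11226134 0.15431527] [-0.006  0.027  0.01   0.006  0.    -0.001 -0.001] [ 0.68665817 -0.15711947 -0.14225836]
```

View pics/m11.png

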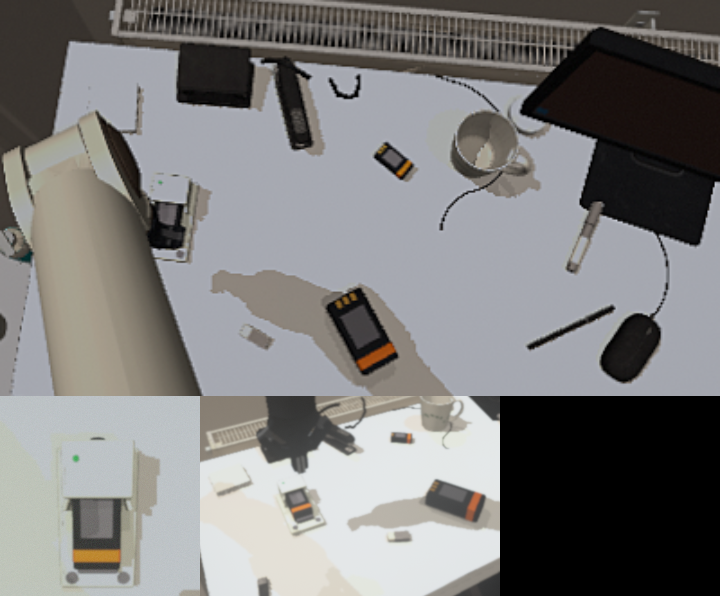

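The pack is seated in the charger, bystanders look untouched, and the arm is clear and still.

```bash
python3 -c "
from h import *
print(r.close_job())"
```

```text
the job is handed in; nothing more can be done
None
```

The middle-sized pack is on its charger, released and lying flat between the sprung contacts and the lip, and the job is handed in at about 16 s of the 48 s; no verdict is reported.

**What I did:** I gripped the pack about 12 mm tailward of its centre and tipped it 0.19 rad nose-down. I slid the nose under the hood until I felt the contacts, then pushed them in about 7.5 mm. That contact point puts the carriage about 5 mm forward. I lowered the tail to the floor, eased the pack back to within about 1 mm of the lip and opened the fingers.

**Last checks:**
- **Height:** pressing the tail from above met hard resistance with the top at z = 0.0361 m, against 0.036 m expected for a flat pack. That press reached 14.8 N, above the suggested 8 N.
- **Sideways:** the pack measured about 0.6 mm off the charger's centreline.
- **Lengthwise:** the wrist view put the tail at charger x ≈ −38.5 mm and the lip's inner face at about −36.5 mm. These disagree by about 2 mm, which is roughly the camera calibration error.
- **Force:** the highest readings at the wrist were about 12 N along the push and 15 N downward. The pack-to-charger force was not measured directly.
- **Bystanders:** by eye, the eraser, stapler, mug and memory stick look unmoved in the last pictures; I did not measure their shift.

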